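# Tip a USB stick out of its pocket and hand it over with the papers

### The arm

A 7-joint arm with a two-finger parallel gripper is mounted at the origin on a cart in front of the work surface, level with it; the furniture and walls round the work are solid. World frame = base frame: x ahead of the robot, y to its left, z up, the work surface at z = 0. Lengths are in m, angles in rad, forces in N, time in s.
With the tool pointing down it reaches from about 0.35 to 0.9 m from the base axis. Payload 19.9 kg.
Tool frame: the origin (TCP) lies at the very end of the fingers, on their centre line; the grasp point (between the pads) lies 19 mm behind it; z points along the fingers, y is the line along which they close (so a half turn about z gives the same grasp; the last joint's range is limited). The gripper opens to 94 mm and grips with 3 to 60 N. Pads are 16 mm wide; open, the fingers measure 119 mm over their backs; the gripper's body (75 mm by 177 mm) begins 78 mm behind the grasp point.
Start: joints at [1.133, 0.417, -0.01, 1.614, 0.005, 1.111, -0.053], TCP at [0.241, -0.577, 0.205] pointing down, gripper open.
Joint ranges: [-2.81, 2.81], [-0.39, 2.02], [-1.27, 1.25], [0.06, 2.57], [-1.19, 4.33], [0.19, 2], [-2.82, 2.82]. Speed limits (rad/s): [1.89, 1.89, 2.39, 2.39, 3.01, 3.01, 3.01].

### API

Orientations are given as a unit quaternion [w, x, y, z].
In Python, from cell import * gives the robot as it stands. The module is installed in compiled form; this text tells all that it offers.
- The arm moves only by the tool apply_moves, never from a script. Its argument "rows" is a list of rows, each an object of numbers: "rx", "ry", "rz": the turn, a rotation vector about the tool's x, y, z in degrees; "x", "y", "z": the shift along the tool's x, y, z in mm; "grip": the opening, from 0 (shut) to 1 (fully open). In form: [{"rx": .., "ry": .., "rz": .., "x": .., "y": .., "z": .., "grip": ..}, ...]. A call has 1 to 10 rows; each row is the pose to reach, as a shift and turn from the pose commanded when the call began, along the tool's axes at that moment; what a row does not reach only later rows make up. A row lasts 1/8 s, in which the tool goes at most 62.5 mm and 10.7 degrees, less where a joint would pass 70% of its speed; a pose out of reach is approached as far as the arm can. A call with a gripper value outside its range is refused whole. The fingers move at their own pace and stop on an object; the grip force is fixed at half the most. Time passes only in rows, so rows that repeat a pose let the fingers close. It gives the time, the measured TCP pose, the force, the opening and the grip force at its end, in the units of the state.
- get_state(): the state, without advancing time (a new reading comes with each control period).
- snapshot(name): name is "side" or "top"; returns a dict with "img" (480x640x3 uint8, red, green, blue), "intrinsics" (3x3 intrinsics, pixels), "k1" (the pictures are not rectified: a ray, as slopes to the right and down, at radius r is drawn at 1 + k1 r^2 times it, then the intrinsics apply), "xyz" and "attitude" of the camera in the world. Camera axes: x right, y down, z forward; pixel columns grow to the right and rows downward; lengths in m; the calibration is good to about 2 mm. A picture is of the moment at which its call begins. There is no depth.
- job_done(): hands the job in; it is judged then, once.
The state is a dict: "time": time; "joints": joint angles; "dq": joint speeds; "joint_efforts": joint torques, N m; "eef_pos": TCP position; "tool_rot": TCP orientation; "ft_force": force on the tool from outside, world axes, zero at the start; "ft_torque": the same for the moment, N m; "gripper_width": finger opening in m; "grip_force": force on a finger pad.
Only numpy, scipy, OpenCV 4.12 (cv2) and the standard library are available. Lean on these libraries where they do the work, as an engineer would, in place of code of your own. Each camera call takes 0.05 s, during which the arm holds its last target. There are 200 camera calls.

### The job

Get the USB stick (the long one, not the two short receivers) out of its snug pocket in the grey tray: press its plug end down into the thumb well until it tips over and stays standing with its other end up, then pluck it by that raised end. Lay it flat on the bare paper in the blue letter tray, beside the phone, without dropping it from a height, and leave everything else as it is.

Things in the scene. Friction and masses are not known exactly. Their poses are not given: they have to be found in the camera images.
- pocket_tray: Grey tray fixed on the desk, 80 (x) x 154 (y) x 34 mm; origin under its middle, z up, -x side roughly to the robot. Three equal pockets along its x, centred at y = -46, 0, +46 mm. For x = 0 to 31 mm a pocket is a flat shelf 26 mm above the desk and 21 mm wide: parts in it are flush with the rim. For x = 0 to -40 mm it is a thumb well.
- usb_stick: Dark USB stick, 18 (x) x 54 (y) x 8 mm (z), 20 g, bare metal plug at its -y end; origin mid underside. In one of the pockets, its +y along the tray's +x: the plug end hangs 25 mm out over the thumb well, its middle only 2 mm behind the edge.
- stick_mid (a point): The middle of the stick's volume, 4 mm above its underside. Pressed down at the plug end by over some 30 degrees, the stick tips over the edge and stays leaning on the 50 degree slope, its other end about 14 mm above the rim.
- receiver_a: Short black USB receiver with a metal plug, 18.5 x 32 x 8 mm, lying in another pocket; its origin is not its middle, which lies 12 mm away along its own -y, over the shelf. To be left there.
- receiver_b: A second receiver like it, in the remaining pocket. To be left there.
- blue_tray: Blue letter tray, 330 (its x) x 255 (its y) x 60 mm, fixed; origin under its middle on the desk, z up. Printed papers in it form a level surface 34 mm above the desk, 300 x 218 mm, centred. Walls 4 mm thick and 60 mm high at -x and both y sides, 23 mm at +x.
- smartphone_b: Black smartphone, 148 (its x) x 72 (its y) x 8 mm, origin at the middle of its underside, lying on the papers in the half of the blue tray that is farther along the tray's +x; the nearer half of the papers is bare. To be left there.
- pen_blue: Blue pen, 142 mm long along its x, 10 mm thick, lying on the desk between the two trays; to be left there.
- stamp_c: Black office stamp, 35 x 49 x 85 mm, standing on the desk behind the grey tray; to be left there.
- sticky_notes: Pad of sticky notes, 76 x 76 x 8 mm, on the desk; to be left there.
- calculator: Pocket calculator, 125 x 78 x 14 mm, on the desk at the front left; to be left there.
- well_edge (a point): Edge between shelf and thumb well of the middle pocket: 26 mm above the tray's origin. From here each well, 32 mm wide, falls along the tray's -x at 50 degrees to x = -18 mm, then is level, 4 mm above the desk; at the front (x = -40) only a 12 mm high lip closes it.

How it is judged:
On the way, in this order (a step that is already met when the one before it is completed fails the run):
1. the USB stick stands tipped in its pocket (35 degrees or more, free end up), touched by no finger (angle between usb_stick's own z axis and vertical above 0.61 rad and angle between usb_stick's own y axis and vertical below 1.2 rad and z of stick_mid in the frame of pocket_tray below 0.042 m and x of stick_mid in the frame of pocket_tray between -0.03 and 0.02 m and contact force between the fingers and usb_stick below 0.1 N), for 0.2 s.
2. the USB stick is held clear above the tray (height (world z) of stick_mid above 0.075 m and contact force between the fingers and usb_stick above 0.3 N), for 0.1 s.
At the end, for the whole second after the job is handed in: The USB stick rests on the papers in the blue tray (middle over the papers and under 41 mm above the tray's underside, so not on the phone), flat within 0.15 rad, either face up; both receivers within 10 mm of their starts, the phone within 30 mm (x of stick_mid in the frame of blue_tray between -0.15 and 0.15 m and y of stick_mid in the frame of blue_tray between -0.109 and 0.109 m and z of stick_mid in the frame of blue_tray between 0.034 and 0.041 m and (angle between usb_stick's own z axis and vertical below 0.15 rad or angle between usb_stick's own z axis and vertical above 2.99 rad) and linear speed of usb_stick below 0.02 m/s and distance of each of receiver_a, receiver_b from where it was at the start of the episode below 0.01 m and distance of smartphone_b from where it was at the start of the episode below 0.03 m); the robot touches nothing.
It fails at once if the USB stick is let go in the air, its middle more than 100 mm above the desk (some 65 mm above the papers) (height (world z) of stick_mid above 0.1 m and contact force between the fingers and usb_stick below 0.02 N).
It fails at once if the pen, the stamp, the notes or the calculator is pushed more than 30 mm from its place (distance of any of pen_blue, stamp_c, sticky_notes, calculator from where it was at the start of the episode above 0.03 m).
It fails at once if a receiver is pulled out of its pocket (distance of any of receiver_a, receiver_b from where it was at the start of the episode above 0.03 m).
It also fails if it takes over 51 s, if anything falls off the work surface, if the arm or the gripper's body presses on something with over 40 N, if the wrist force passes 120 N, or if a joint passes its speed limit or range.

## Working session

There is one attempt and no reset: what is moved stays moved. The work goes in short steps, Python scripts to look and compute and a tool call to move; the robot and the scene stay as the last step left them, time stands still between calls to the robot, and variables do not carry over. Pictures are saved under pics/ and viewed, at most 10 in all, crops included, and the job is handed in when it is done.

Besides the shell and the picture viewer there is one more tool, called after "Request:" by a JSON object that holds its "method" and its "body". apply_moves: Moves the arm, as the interface text tells. Its arguments: {"type":"object","properties":{"rows":{"type":"array","items":{"type":"object","properties":{"rx":{"type":"number"},"ry":{"type":"number"},"rz":{"type":"number"},"x":{"type":"number"},"y":{"type":"number"},"z":{"type":"number"},"grip":{"type":"number"}}}}},"required":["rows"]}

```bash
mkdir -p pics; cat > h.py <<'E'
import numpy as np, cv2
from cell import *
from scipy.spatial.transform import Rotation as R
def rot(q): q=np.array(q); return R.from_quat([q[1],q[2],q[3],q[0]]).as_matrix()
def shot(n,f=None):
    s=snapshot(n)
    if f: cv2.imwrite(f,s["img"][:,:,::-1])
    return s
def camR(s):
    a=np.array(s["attitude"]); return a if a.shape==(3,3) else rot(a)
def ray(s,uv):
    K=np.array(s["intrinsics"]); k=float(np.ravel(s["k1"])[0])
    d=np.array([(uv[0]-K[0,2])/K[0,0],(uv[1]-K[1,2])/K[1,1]]); p=d.copy()
    for _ in range(30): p=d/(1+k*(p@p))
    return np.array(s["xyz"]),camR(s)@np.array([p[0],p[1],1])
def plane(s,uv,z):
    o,d=ray(s,uv); return o+d*(z-o[2])/d[2]
def proj(s,P):
    K=np.array(s["intrinsics"]); k=float(np.ravel(s["k1"])[0])
    c=camR(s).T@(np.array(P)-np.array(s["xyz"])); p=c[:2]/c[2]; p=p*(1+k*(p@p))
    return np.array([K[0,0]*p[0]+K[0,2],K[1,1]*p[1]+K[1,2]])
def tri(s1,u1,s2,u2):
    o1,d1=ray(s1,u1);o2,d2=ray(s2,u2)
    t=np.linalg.lstsq(np.c_[d1,-d2],o2-o1,rcond=None)[0]
    a=o1+d1*t[0];b=o2+d2*t[1]; return (a+b)/2,np.linalg.norm(a-b)
E
python3 - <<'E'
from h import *
print(get_state())
for n in("side","top"):
    s=shot(n,f"pics/{n}0.png"); print(n,s["xyz"],s["attitude"],s["intrinsics"],s["k1"])
E
```

```text
{'time': 0.0, 'joints': array([ 1.13349146,  0.41798482, -0.01033906,  1.61415776,  0.00472683,
        1.11070156, -0.05299668]), 'dq': array([-1.53896154e-03,  1.55063123e-06, -9.91259321e-04, -2.26793041e-03,
       -7.49058224e-05, -1.04388886e-03, -2.03351629e-03]), 'joint_efforts': array([-1.02963484e-03, -8.51251674e+01,  6.37547113e-01, -4.25983107e+01,
       -4.90156061e-02,  1.87924225e-02,  5.07617960e-05]), 'eef_pos': array([ 0.24082645, -0.57633447,  0.20482526]), 'tool_rot': array([-5.89963125e-04,  9.80475415e-01,  1.96640747e-01, -1.69778596e-04]), 'ft_force': array([-0.11547174, -0.84561656,  0.70691814]), 'ft_torque': array([-0.02253869, -0.02994258, -0.02426179]), 'grip_force': 0.0, 'gripper_width': 0.09385394272945122}
side [-0.05223759  1.16091772  0.79868515] [ 0.12260864 -0.20843387  0.83930851 -0.48691238] [[596.35723539   0.         320.64349222]
 [  0.         596.35723539 245.69934215]
 [  0.           0.           1.        ]] -0.05200818187531135
top [0.41675677 0.06546883 0.91178949] [-0.04209735  0.71286196 -0.69699608  0.06520815] [[451.51621162   0.         314.9987702 ]
 [  0.         451.51621162 244.33397255]
 [  0.           0.           1.        ]] -0.03644700535507945
```

View pics/side0.png

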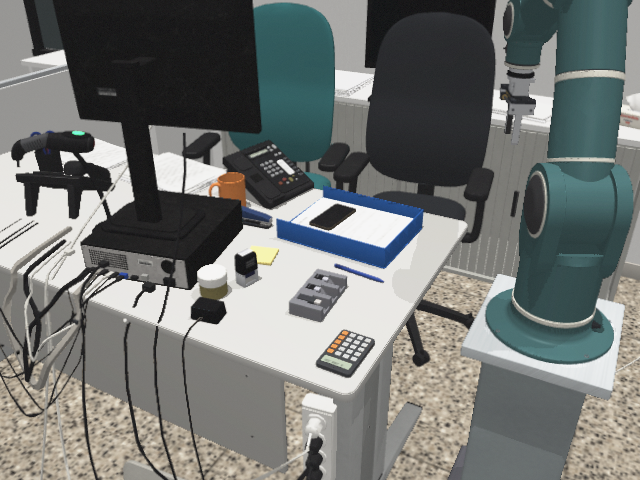

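View pics/top0.png

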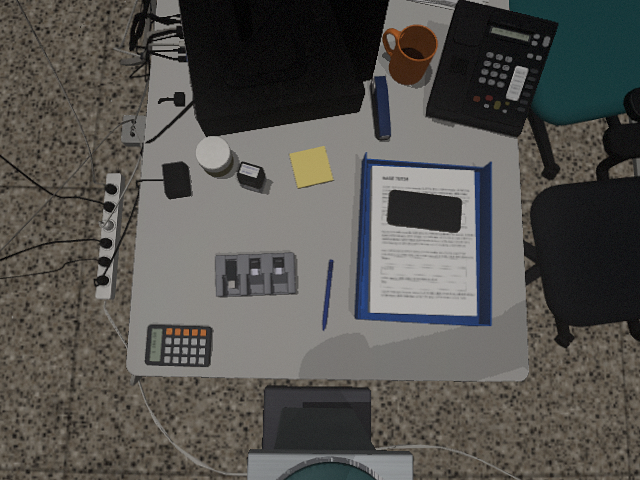

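```bash
python3 - <<'E'
from h import *
a=cv2.imread("pics/top0.png")[240:310,205:310]; b=cv2.imread("pics/side0.png")[260:330,280:360]
a=cv2.resize(a,None,fx=7,fy=7,interpolation=cv2.INTER_CUBIC);b=cv2.resize(b,None,fx=7,fy=7,interpolation=cv2.INTER_CUBIC)
cv2.imwrite("pics/ca.png",a);cv2.imwrite("pics/cb.png",b)
E
```

```text
(no output)
```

View pics/ca.png

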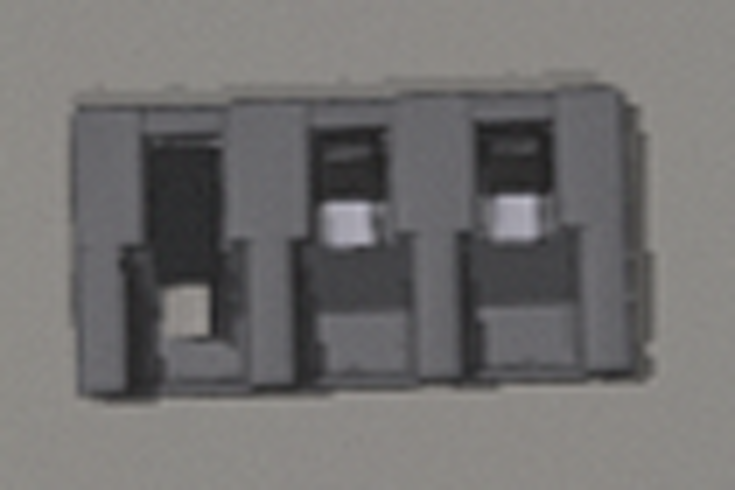

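View pics/cb.png

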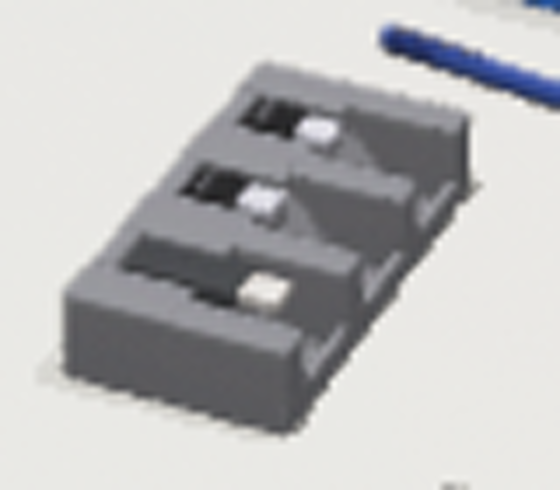

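```bash
python3 - <<'E'
from h import *
t=shot("top");s=shot("side")
T=lambda u:(np.array(u)+.5)/7-.5+[205,240]
S=lambda u:(np.array(u)+.5)/7-.5+[280,260]
pts=dict(TL=((76,105),(68,296)),BL=((80,393),(298,347)),TR=((618,88),(265,65)),BR=((632,375),(468,118)),plug=((187,310),(268,290)))
P={}
for k,(a,b) in pts.items():
    P[k],e=tri(t,T(a),s,S(b)); print(k,P[k].round(4),round(e,4), plane(t,T(a),.034).round(4))
Q={k:plane(t,T(a),.034) for k,(a,b) in pts.items()}
for D in(P,Q):
    c=sum(D[k] for k in("TL","BL","TR","BR"))/4
    y=D["TL"]+D["BL"]-D["TR"]-D["BR"]; x=D["TL"]+D["TR"]-D["BL"]-D["BR"]
    print(c.round(4),np.linalg.norm(y)/2,np.linalg.norm(x)/2,np.degrees([np.arctan2(-y[0],y[1]),np.arctan2(x[1],x[0])]))
# blue tray paper and phone
hsv=cv2.cvtColor(t["img"],cv2.COLOR_RGB2HSV)
m=((hsv[...,2]>190)&(hsv[...,1]<40)).astype(np.uint8); m[:, :350]=0;m[:150]=0;m[340:]=0;m[:,500:]=0
c=max(cv2.findContours(cv2.morphologyEx(m,cv2.MORPH_CLOSE,np.ones((5,5))),0,2)[0],key=cv2.contourArea)
b=cv2.boxPoints(cv2.minAreaRect(c));print([ (p.round(),plane(t,p,.034)[:2].round(3)) for p in b])
st=get_state();print(st["eef_pos"],np.round(rot(st["tool_rot"]),3),t["xyz"])
E
```

```text
TL [0.5252 0.2315 0.0319] 0.0033 [0.5264 0.2318 0.034 ]
BL [0.4453 0.2257 0.035 ] 0.0031 [0.4467 0.2266 0.034 ]
TR [0.5342 0.0807 0.0325] 0.002 [0.5349 0.0811 0.034 ]
BR [0.4562 0.0756 0.0308] 0.0022 [0.4551 0.0751 0.034 ]
plug [0.4696 0.1984 0.0316] 0.0015 [0.4702 0.1983 0.034 ]
[0.4902 0.1534 0.0326] 0.15078655723197393 0.0791388369226847 [3.80361551 3.95911251]
[0.4908 0.1536 0.034 ] 0.15131742421081787 0.07998969077494934 [3.18839225 4.03910716]
[(array([373., 166.], dtype=float32), array([ 0.716, -0.077])), (array([373., 166.], dtype=float32), array([ 0.716, -0.077])), (array([373., 166.], dtype=float32), array([ 0.716, -0.077])), (array([373., 166.], dtype=float32), array([ 0.716, -0.077]))]
[ 0.2408558  -0.57646627  0.20504982] [[ 0.923  0.386 -0.   ]
 [ 0.386 -0.923  0.001]
 [-0.    -0.001 -1.   ]] [0.41675677 0.06546883 0.91178949]
```

Both views show the tray with its 4 rim corners (top crop 76,105 / 618,88 / 632,375 / 80,393). The stick, with the beige plug at top px ≈(232,284), lies in the left (+y) pocket. The bare paper is the lower half of the blue tray, near px (425,275). First I'll carry the closed gripper across, turning it so its narrow side fits the well.

Request:
{"method": "apply_moves", "body": {"rows": [{"x": 50, "y": -63, "rz": -7, "grip": 0}, {"x": 100, "y": -126, "rz": -14, "grip": 0}, {"x": 150, "y": -189, "rz": -21, "grip": 0}, {"x": 200, "y": -252, "rz": -28, "grip": 0}, {"x": 250, "y": -315, "rz": -35, "grip": 0}, {"x": 300, "y": -378, "rz": -43, "grip": 0}, {"x": 350, "y": -440, "rz": -50, "grip": 0}, {"x": 400, "y": -500, "rz": -57, "grip": 0}, {"x": 450, "y": -560, "rz": -64, "grip": 0}, {"x": 504, "y": -629, "rz": -71, "grip": 0}]}}

```text
invalid input at $.rows[0]: expected keys rx, ry, rz, x, y, z, grip
```

Request:
{"method": "apply_moves", "body": {"rows": [{"rx": 0, "ry": 0, "z": 0, "x": 40, "y": -47, "rz": -7, "grip": 0}, {"rx": 0, "ry": 0, "z": 0, "x": 80, "y": -94, "rz": -14, "grip": 0}, {"rx": 0, "ry": 0, "z": 0, "x": 120, "y": -141, "rz": -21, "grip": 0}, {"rx": 0, "ry": 0, "z": 0, "x": 160, "y": -190, "rz": -28, "grip": 0}, {"rx": 0, "ry": 0, "z": 0, "x": 200, "y": -240, "rz": -35, "grip": 0}, {"rx": 0, "ry": 0, "z": 0, "x": 240, "y": -290, "rz": -43, "grip": 0}, {"rx": 0, "ry": 0, "z": 0, "x": 280, "y": -340, "rz": -50, "grip": 0}, {"rx": 0, "ry": 0, "z": 0, "x": 320, "y": -390, "rz": -57, "grip": 0}, {"rx": 0, "ry": 0, "z": 0, "x": 360, "y": -440, "rz": -64, "grip": 0}, {"rx": 0, "ry": 0, "z": 0, "x": 400, "y": -490, "rz": -71, "grip": 0}]}}

```text
time: 1.45
eef_pos: [0.4186, 0.022, 0.2058]
tool_rot: [0.0, 0.683, 0.731, 0.0]
ft_force: [0.5, -1.2, 0.3]
gripper_width: 0.0007
grip_force: 0.0
```

Request:
{"method": "apply_moves", "body": {"rows": [{"rx": 0, "ry": 0, "rz": 0, "x": 50, "y": 16, "z": 20, "grip": 0}, {"rx": 0, "ry": 0, "rz": 0, "x": 100, "y": 33, "z": 40, "grip": 0}, {"rx": 0, "ry": 0, "rz": 0, "x": 140, "y": 46, "z": 70, "grip": 0}, {"rx": 0, "ry": 0, "rz": 0, "x": 165, "y": 54, "z": 110, "grip": 0}, {"rx": 0, "ry": 0, "rz": 0, "x": 165, "y": 54, "z": 148, "grip": 0}, {"rx": 0, "ry": 0, "rz": 0, "x": 165, "y": 54, "z": 148, "grip": 0}, {"rx": 0, "ry": 0, "rz": 0, "x": 165, "y": 54, "z": 148, "grip": 0}]}}

```text
time: 2.33
eef_pos: [0.4622, 0.1883, 0.0587]
tool_rot: [0.0, 0.684, 0.729, 0.0]
ft_force: [0.5, -0.0, 1.0]
gripper_width: 0.0003
grip_force: 0.0
```

```bash
python3 - <<'E'
from h import *
s=shot("side");t=shot("top");st=get_state();p=st["eef_pos"];print(p,st["ft_force"],st["joints"].round(2),np.round(rot(st["tool_rot"]),3))
u=proj(s,p);print(u,proj(t,p))
c=s["img"][200:340,270:370,::-1]; c=cv2.resize(c,None,fx=4,fy=4,interpolation=cv2.INTER_CUBIC)
d=t["img"][220:320,190:290,::-1]; d=cv2.resize(d,(400,400),interpolation=cv2.INTER_CUBIC)
o=np.zeros((560,800,3),np.uint8);o[:,:400]=c;o[:400,400:]=d;cv2.imwrite("pics/h1.png",o)
E
```

```text
[0.46264782 0.18815077 0.05907189] [ 0.33004612 -0.26014891 -0.12799218] [ 0.09  0.48 -0.65  2.02  0.41  0.77 -0.75] [[-0.063  0.998  0.002]
 [ 0.998  0.063  0.   ]
 [ 0.     0.002 -1.   ]]
[322.41506162 289.27229407] [234.54105873 287.14184982]
```

View pics/h1.png

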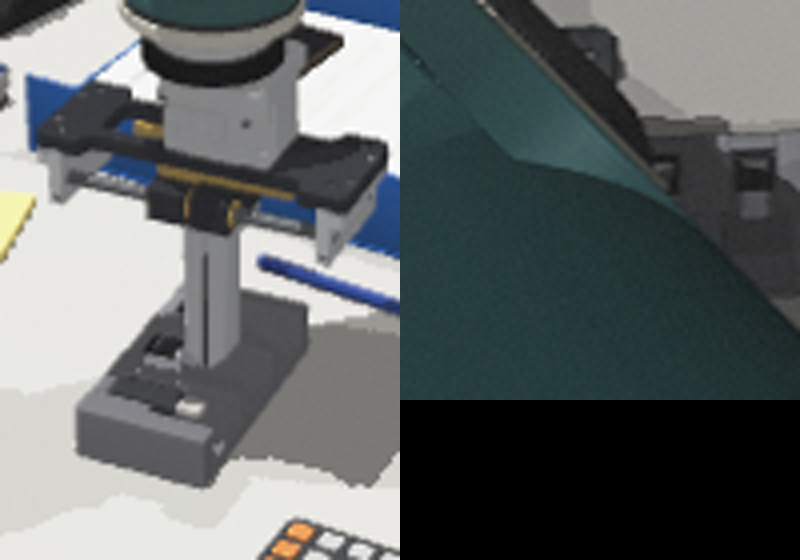

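Finger tip at px (322,289) in the side view sits about 10 mm to the right of the plug (317,302); the fingers are full rectangular blocks. I'll correct sideways, then descend to just above the plug.

Request:
{"method": "apply_moves", "body": {"rows": [{"rx": 0, "ry": 0, "rz": 0, "x": 10, "y": -1, "z": 0, "grip": 0}, {"rx": 0, "ry": 0, "rz": 0, "x": 10, "y": -1, "z": 10, "grip": 0}, {"rx": 0, "ry": 0, "rz": 0, "x": 10, "y": -1, "z": 20, "grip": 0}, {"rx": 0, "ry": 0, "rz": 0, "x": 10, "y": -1, "z": 22, "grip": 0}, {"rx": 0, "ry": 0, "rz": 0, "x": 10, "y": -1, "z": 22, "grip": 0}]}}

```text
time: 3.05
eef_pos: [0.4599, 0.1981, 0.0352]
tool_rot: [-0.0, 0.684, 0.729, -0.0]
ft_force: [-0.7, -0.2, 0.8]
gripper_width: 0.0006
grip_force: 0.0
```

Request:
{"method": "apply_moves", "body": {"rows": [{"rx": 0, "ry": 0, "rz": 0, "x": 0, "y": 0, "z": 3, "grip": 0}, {"rx": 0, "ry": 0, "rz": 0, "x": 0, "y": 0, "z": 6, "grip": 0}, {"rx": 0, "ry": 0, "rz": 0, "x": 0, "y": 0, "z": 8, "grip": 0}, {"rx": 0, "ry": 0, "rz": 0, "x": 0, "y": 0, "z": 9, "grip": 0}]}}

```text
time: 3.55
eef_pos: [0.46, 0.1982, 0.0263]
tool_rot: [-0.0, 0.684, 0.729, -0.0]
ft_force: [-0.2, 0.1, 0.5]
gripper_width: 0.0004
grip_force: 0.0
```

Request:
{"method": "apply_moves", "body": {"rows": [{"rx": 0, "ry": 0, "rz": 0, "x": 0, "y": 0, "z": 2, "grip": 0}, {"rx": 0, "ry": 0, "rz": 0, "x": 0, "y": 0, "z": 3, "grip": 0}, {"rx": 0, "ry": 0, "rz": 0, "x": 0, "y": 0, "z": 4, "grip": 0}, {"rx": 0, "ry": 0, "rz": 0, "x": 0, "y": 0, "z": 4, "grip": 0}]}}

```text
time: 4.05
eef_pos: [0.46, 0.1982, 0.0224]
tool_rot: [-0.0, 0.684, 0.729, -0.0]
ft_force: [-0.3, -0.4, 0.4]
gripper_width: 0.0006
grip_force: 0.0
```

Request:
{"method": "apply_moves", "body": {"rows": [{"rx": 0, "ry": 0, "rz": 0, "x": 0, "y": 0, "z": 1, "grip": 0}, {"rx": 0, "ry": 0, "rz": 0, "x": 0, "y": 0, "z": 1, "grip": 0}, {"rx": 0, "ry": 0, "rz": 0, "x": 0, "y": 0, "z": -5, "grip": 0}, {"rx": 0, "ry": 0, "rz": 0, "x": 0, "y": 0, "z": -30, "grip": 0}, {"rx": 0, "ry": 0, "rz": 0, "x": 0, "y": 0, "z": -70, "grip": 0}, {"rx": 0, "ry": 0, "rz": 0, "x": 0, "y": -40, "z": -110, "grip": 0}, {"rx": 0, "ry": 0, "rz": 0, "x": -50, "y": -60, "z": -110, "grip": 0}, {"rx": 0, "ry": 0, "rz": 0, "x": -50, "y": -60, "z": -110, "grip": 0}]}}

```text
time: 5.05
eef_pos: [0.4028, 0.1413, 0.133]
tool_rot: [0.001, 0.685, 0.728, -0.001]
ft_force: [0.2, -0.3, 0.7]
gripper_width: 0.0006
grip_force: 0.0
```

```bash
python3 - <<'E'
from h import *
s=shot("side");t=shot("top");st=get_state();print(st["eef_pos"],st["time"])
c=s["img"][255:330,280:360,::-1]; c=cv2.resize(c,(800,750),interpolation=cv2.INTER_CUBIC)[:600]
c=cv2.resize(s["img"][260:330,285:355,::-1],(400,400),interpolation=cv2.INTER_CUBIC)
d=cv2.resize(t["img"][245:305,205:265,::-1],(400,400),interpolation=cv2.INTER_CUBIC)
cv2.imwrite("pics/h2.png",np.hstack([c,d]))
E
```

```text
[0.40376589 0.14419814 0.13298534] 5.15
```

View pics/h2.png

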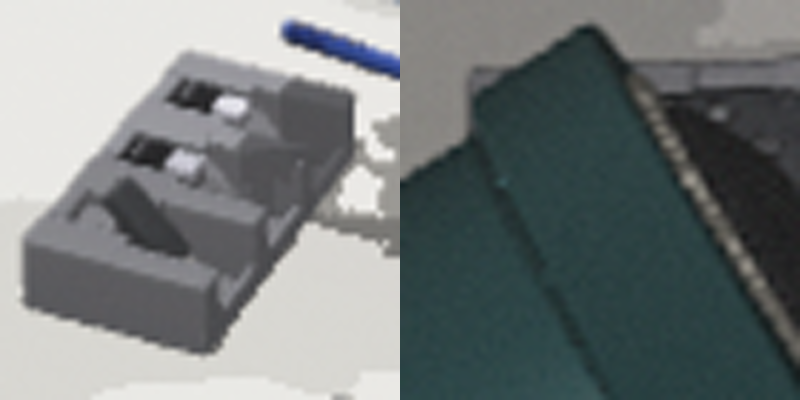

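```bash
python3 - <<'E'
from h import *
s=shot("side");O=np.array([.4905,.1535,0]);a=np.radians(3.7)
ex=np.array([np.cos(a),np.sin(a),0]);ey=np.array([-np.sin(a),np.cos(a),0])
for p,yy in(((114,187),.046),((104,196),.055),((125,178),.037),((103,196),.055)):
    o,d=ray(s,(np.array(p)+.5)*.175-.5+[285,260]); P=o+d*(yy-(o-O)@ey)/(d@ey); print((P-O)@ex,P.round(4))
st=get_state();print(st["joints"].round(2),np.round(rot(st["tool_rot"]),4))
t=shot("top")
for uv in((425,275),(380,300),(470,305),(425,232)): print(uv,plane(t,uv,.034).round(3))
E
```

```text
0.01403935044600231 [0.5015 0.2003 0.0459]
0.014020313223051969 [0.5009 0.2093 0.0473]
0.013568251117000576 [0.5017 0.1913 0.0448]
0.01445555071543993 [0.5014 0.2093 0.0472]
[ 0.27  0.23 -0.76  2.13  0.21  0.85 -0.55] [[-6.420e-02  9.979e-01  6.000e-04]
 [ 9.979e-01  6.420e-02  4.000e-04]
 [ 3.000e-04  7.000e-04 -1.000e+00]]
(425, 275) [ 0.496 -0.18   0.034]
(380, 300) [ 0.445 -0.091  0.034]
(470, 305) [ 0.439 -0.268  0.034]
(425, 232) [ 0.582 -0.181  0.034]
```

The stick is tipped, its raised end showing at side px ≈(305,292), about 46–48 mm high at tray x ≈14 mm. Next I turn 90° and hover above the raised end.

Request:
{"method": "apply_moves", "body": {"rows": [{"rx": 0, "ry": 0, "rz": 10, "x": 0, "y": 0, "z": 0, "grip": 0.36}, {"rx": 0, "ry": 0, "rz": 20, "x": 0, "y": 15, "z": 0, "grip": 0.36}, {"rx": 0, "ry": 0, "rz": 30, "x": 10, "y": 30, "z": 0, "grip": 0.36}, {"rx": 0, "ry": 0, "rz": 40, "x": 20, "y": 45, "z": 0, "grip": 0.36}, {"rx": 0, "ry": 0, "rz": 50, "x": 30, "y": 60, "z": 0, "grip": 0.36}, {"rx": 0, "ry": 0, "rz": 60, "x": 40, "y": 80, "z": 0, "grip": 0.36}, {"rx": 0, "ry": 0, "rz": 70, "x": 50, "y": 100, "z": 0, "grip": 0.36}, {"rx": 0, "ry": 0, "rz": 80, "x": 50, "y": 100, "z": 15, "grip": 0.36}, {"rx": 0, "ry": 0, "rz": 90, "x": 50, "y": 100, "z": 30, "grip": 0.36}, {"rx": 0, "ry": 0, "rz": 90, "x": 50, "y": 100, "z": 40, "grip": 0.36}]}}

```text
time: 6.5
eef_pos: [0.4995, 0.2019, 0.0914]
tool_rot: [0.0, 0.999, 0.033, -0.001]
ft_force: [0.8, 1.0, -0.0]
gripper_width: 0.0335
grip_force: 0.0
```

Request:
{"method": "apply_moves", "body": {"rows": [{"rx": 0, "ry": 8, "rz": 0, "x": 1, "y": 1, "z": 10, "grip": 0.36}, {"rx": 0, "ry": 15, "rz": 0, "x": 1, "y": 1, "z": 20, "grip": 0.36}, {"rx": 0, "ry": 15, "rz": 0, "x": 1, "y": 1, "z": 31, "grip": 0.36}, {"rx": 0, "ry": 15, "rz": 0, "x": 1, "y": 1, "z": 31, "grip": 0.36}, {"rx": 0, "ry": 15, "rz": 0, "x": 1, "y": 1, "z": 31, "grip": 0.36}]}}

```text
time: 7.12
eef_pos: [0.5019, 0.2001, 0.0617]
tool_rot: [-0.004, 0.991, 0.032, 0.13]
ft_force: [0.2, 0.4, -0.5]
gripper_width: 0.0338
grip_force: 0.0
```

```bash
python3 - <<'E'
from h import *
s=shot("side");t=shot("top");st=get_state();print(st["eef_pos"],st["joints"].round(2),np.round(rot(st["tool_rot"]),4),proj(s,st["eef_pos"]))
c=cv2.resize(s["img"][250:330,275:355,::-1],(560,560),interpolation=cv2.INTER_CUBIC)
cv2.imwrite("pics/h3.png",c)
E
```

```text
[0.50176573 0.19981591 0.06177015] [-0.27  0.37 -0.28  2.13  0.49  0.46 -2.44] [[ 9.639e-01  6.400e-02  2.583e-01]
 [ 6.180e-02 -9.979e-01  1.680e-02]
 [ 2.588e-01 -2.000e-04 -9.659e-01]] [304.44192934 286.28435332]
```

View pics/h3.png

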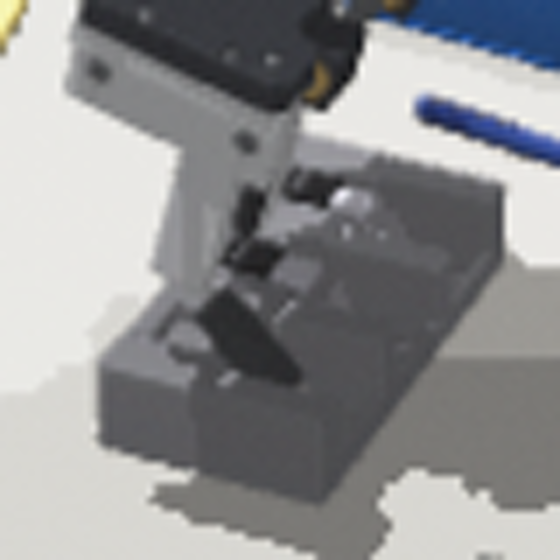

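The raised end (crop ≈216,307) sits centred beneath the open fingers. I'll descend just above the rim, then close.

Request:
{"method": "apply_moves", "body": {"rows": [{"rx": 0, "ry": 0, "rz": 0, "x": -3, "y": 0, "z": 10, "grip": 0.36}, {"rx": 0, "ry": 0, "rz": 0, "x": -6, "y": 0, "z": 18, "grip": 0.36}, {"rx": 0, "ry": 0, "rz": 0, "x": -7.5, "y": 0, "z": 22, "grip": 0.36}, {"rx": 0, "ry": 0, "rz": 0, "x": -7.5, "y": 0, "z": 22, "grip": 0.36}]}}

```text
time: 7.72
eef_pos: [0.4992, 0.1997, 0.0378]
tool_rot: [-0.004, 0.991, 0.032, 0.13]
ft_force: [-0.3, -0.3, 0.1]
gripper_width: 0.034
grip_force: 0.0
```

Request:
{"method": "apply_moves", "body": {"rows": [{"rx": 0, "ry": 0, "rz": 0, "x": 0, "y": 0, "z": 0, "grip": 0.1}, {"rx": 0, "ry": 0, "rz": 0, "x": 0, "y": 0, "z": 0, "grip": 0.1}, {"rx": 0, "ry": 0, "rz": 0, "x": 0, "y": 0, "z": 0, "grip": 0.1}, {"rx": 0, "ry": 0, "rz": 0, "x": 0, "y": 0, "z": 0, "grip": 0.1}]}}

```text
time: 8.22
eef_pos: [0.4996, 0.1998, 0.0384]
tool_rot: [-0.004, 0.991, 0.032, 0.131]
ft_force: [0.1, 0.9, 1.5]
gripper_width: 0.0177
grip_force: 29.9
```

Request:
{"method": "apply_moves", "body": {"rows": [{"rx": 0, "ry": 0, "rz": 0, "x": 2, "y": 0, "z": -7, "grip": 0.1}, {"rx": 0, "ry": 0, "rz": 0, "x": 6, "y": 0, "z": -22, "grip": 0.1}, {"rx": 0, "ry": 0, "rz": 0, "x": 12, "y": 0, "z": -45, "grip": 0.1}, {"rx": 0, "ry": 0, "rz": 0, "x": 20, "y": 0, "z": -75, "grip": 0.1}, {"rx": 0, "ry": 0, "rz": 0, "x": 28, "y": 0, "z": -105, "grip": 0.1}, {"rx": 0, "ry": 0, "rz": 0, "x": 28, "y": 0, "z": -105, "grip": 0.1}]}}

```text
time: 8.98
eef_pos: [0.5005, 0.2001, 0.1501]
tool_rot: [-0.005, 0.991, 0.032, 0.132]
ft_force: [-0.6, -0.0, -0.9]
gripper_width: 0.0175
grip_force: 29.9
```

```bash
python3 - <<'E'
from h import *
s=shot("side");st=get_state();p=st["eef_pos"];u=proj(s,p);print(p,st["joints"].round(2),u)
a,b=int(u[0])-40,int(u[1])-40
c=cv2.resize(s["img"][b:b+80,a:a+80,::-1],(560,560),interpolation=cv2.INTER_CUBIC)
cv2.imwrite("pics/h4.png",c)
E
```

```text
[0.4998372  0.19964537 0.14855237] [-0.17  0.22 -0.37  2.08  0.33  0.64 -2.28] [304.60058788 252.85849186]
```

View pics/h4.png

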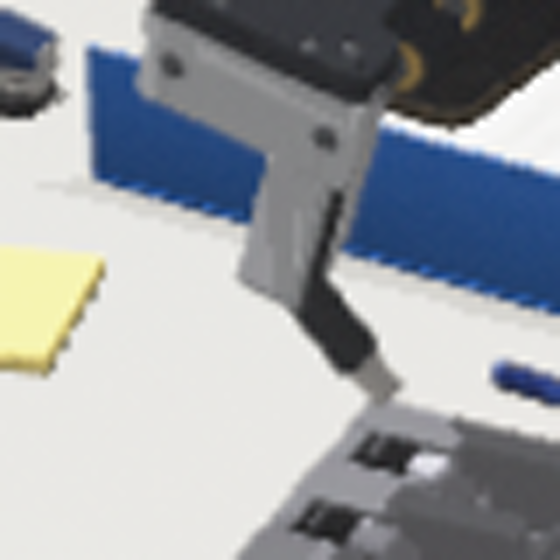

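The stick is firmly held, still about 50° inclined, plug at crop (385,380). Next I carry it across, level, over the blue tray.

Request:
{"method": "apply_moves", "body": {"rows": [{"rx": 0, "ry": 0, "rz": 0, "x": -1, "y": 25, "z": 0, "grip": 0.1}, {"rx": 0, "ry": 0, "rz": 0, "x": -2, "y": 70, "z": -1, "grip": 0.1}, {"rx": 0, "ry": 0, "rz": 0, "x": -3, "y": 115, "z": -1, "grip": 0.1}, {"rx": 0, "ry": 0, "rz": 0, "x": -4, "y": 160, "z": -2, "grip": 0.1}, {"rx": 0, "ry": 0, "rz": 0, "x": -5, "y": 205, "z": -2, "grip": 0.1}, {"rx": 0, "ry": 0, "rz": 0, "x": -6, "y": 250, "z": -3, "grip": 0.1}, {"rx": 0, "ry": 0, "rz": 0, "x": -7, "y": 295, "z": -3, "grip": 0.1}, {"rx": 0, "ry": 0, "rz": 0, "x": -8, "y": 340, "z": -4, "grip": 0.1}, {"rx": 0, "ry": 0, "rz": 0, "x": -9, "y": 380, "z": -4, "grip": 0.1}, {"rx": 0, "ry": 0, "rz": 0, "x": -9, "y": 380, "z": -4, "grip": 0.1}]}}

```text
time: 10.28
eef_pos: [0.5132, -0.1829, 0.1477]
tool_rot: [-0.004, 0.991, 0.03, 0.13]
ft_force: [1.0, -0.0, -0.2]
gripper_width: 0.0175
grip_force: 29.9
```

Request:
{"method": "apply_moves", "body": {"rows": [{"rx": 0, "ry": -9, "rz": 0, "x": 0, "y": 0, "z": 0, "grip": 0.1}, {"rx": 0, "ry": -18, "rz": 0, "x": 0, "y": 0, "z": 0, "grip": 0.1}, {"rx": 0, "ry": -26, "rz": 0, "x": 0, "y": 0, "z": 0, "grip": 0.1}, {"rx": 0, "ry": -34, "rz": 0, "x": 0, "y": 0, "z": 0, "grip": 0.1}, {"rx": 0, "ry": -42, "rz": 0, "x": 0, "y": 0, "z": 0, "grip": 0.1}, {"rx": 0, "ry": -50, "rz": 0, "x": 0, "y": 0, "z": 0, "grip": 0.1}, {"rx": 0, "ry": -50, "rz": 0, "x": 0, "y": 0, "z": 0, "grip": 0.1}, {"rx": 0, "ry": -50, "rz": 0, "x": 0, "y": 0, "z": 0, "grip": 0.1}]}}

```text
time: 11.28
eef_pos: [0.5139, -0.1797, 0.1483]
tool_rot: [0.01, 0.953, 0.031, -0.3]
ft_force: [-0.5, 0.2, 0.7]
gripper_width: 0.0176
grip_force: 29.9
```

```bash
python3 - <<'E'
from h import *
s=shot("side");t=shot("top");st=get_state();p=st["eef_pos"];u=proj(s,p);v=proj(t,p);print(p,st["joints"].round(2),u,v,np.round(rot(st["tool_rot"]),3))
f=lambda s,u:cv2.resize(s["img"][int(u[1])-28:int(u[1])+28,int(u[0])-28:int(u[0])+28,::-1],(400,400),interpolation=cv2.INTER_CUBIC)
cv2.imwrite("pics/h5.png",np.hstack([f(s,u),f(t,v)]))
E
```

```text
[ 0.51383835 -0.18025595  0.14917735] [ 0.27  0.71 -0.12  1.42  0.2   1.62 -1.41] [370.14726215 187.2462847 ] [443.42860924 258.99187867] [[ 0.819  0.064 -0.571]
 [ 0.052 -0.998 -0.037]
 [-0.572  0.    -0.82 ]]
```

View pics/h5.png

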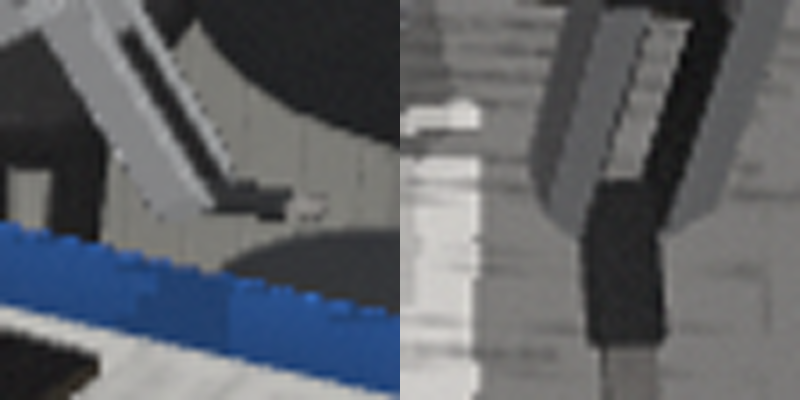

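```bash
python3 - <<'E'
from h import *
s=shot("side");a=np.radians(3.7);st=get_state();p=st["eef_pos"];u=proj(s,p)
ey=np.array([-np.sin(a),np.cos(a),0]);off=[int(u[0])-28,int(u[1])-28]
def g(q,dy=0):
    o,d=ray(s,(np.array(q)+.5)/400*56-.5+off);return o+d*((p+dy*ey-o)@ey)/(d@ey)
for A,B,dy in(((230,183),(290,190),-.009),((215,209),(275,220),.009),((240,197),(322,207),0)):
    P,Q=g(A,dy),g(B,dy);print(P.round(4),Q.round(4),np.degrees(np.arctan2(P[2]-Q[2],P[0]-Q[0])).round(1))
E
```

```text
[ 0.5078 -0.1897  0.1555] [ 0.4844 -0.1913  0.157 ] -3.4
[ 0.5059 -0.1718  0.1525] [ 0.4825 -0.1733  0.1524] 0.3
[ 0.5    -0.1812  0.1548] [ 0.4683 -0.1833  0.1566] -3.2
```

Request:
{"method": "apply_moves", "body": {"rows": [{"rx": 0, "ry": 8, "rz": 0, "x": 0, "y": 0, "z": 0, "grip": 0.1}, {"rx": 0, "ry": 8, "rz": 0, "x": 12, "y": 0, "z": 17, "grip": 0.1}, {"rx": 0, "ry": 8, "rz": 0, "x": 26, "y": 0, "z": 37, "grip": 0.1}, {"rx": 0, "ry": 8, "rz": 0, "x": 40, "y": 0, "z": 57, "grip": 0.1}, {"rx": 0, "ry": 8, "rz": 0, "x": 52, "y": 0, "z": 74, "grip": 0.1}, {"rx": 0, "ry": 8, "rz": 0, "x": 58, "y": 0, "z": 83, "grip": 0.1}, {"rx": 0, "ry": 8, "rz": 0, "x": 60, "y": 0, "z": 86, "grip": 0.1}, {"rx": 0, "ry": 8, "rz": 0, "x": 60, "y": 0, "z": 86, "grip": 0.1}]}}

```text
time: 12.42
eef_pos: [0.514, -0.1802, 0.0439]
tool_rot: [0.008, 0.972, 0.031, -0.233]
ft_force: [0.5, -0.1, 0.1]
gripper_width: 0.0174
grip_force: 29.9
```

Request:
{"method": "apply_moves", "body": {"rows": [{"rx": 0, "ry": 0, "rz": 0, "x": 0.9, "y": 0, "z": 1.8, "grip": 0.1}, {"rx": 0, "ry": 0, "rz": 0, "x": 1.4, "y": 0, "z": 2.7, "grip": 0.1}, {"rx": 0, "ry": 0, "rz": 0, "x": 1.4, "y": 0, "z": 2.7, "grip": 0.1}]}}

```text
time: 12.8
eef_pos: [0.5139, -0.1802, 0.0406]
tool_rot: [0.007, 0.972, 0.031, -0.233]
ft_force: [-0.3, -0.3, 0.6]
gripper_width: 0.017
grip_force: 29.9
```

Request:
{"method": "apply_moves", "body": {"rows": [{"rx": 0, "ry": 0, "rz": 0, "x": 0.4, "y": 0, "z": 0.9, "grip": 0.1}, {"rx": 0, "ry": 0, "rz": 0, "x": 0.6, "y": 0, "z": 1.2, "grip": 0.1}, {"rx": 0, "ry": 0, "rz": 0, "x": 0.6, "y": 0, "z": 1.2, "grip": 0.1}]}}

```text
time: 13.18
eef_pos: [0.5138, -0.1802, 0.0392]
tool_rot: [0.007, 0.972, 0.031, -0.233]
ft_force: [-0.5, 0.5, -0.7]
gripper_width: 0.0178
grip_force: 29.9
```

Request:
{"method": "apply_moves", "body": {"rows": [{"rx": 0, "ry": 0, "rz": 0, "x": 0, "y": 0, "z": 0, "grip": 0.3}, {"rx": 0, "ry": 0, "rz": 0, "x": 0, "y": 0, "z": 0, "grip": 0.4}, {"rx": 0, "ry": 0, "rz": 0, "x": 0, "y": 0, "z": 0, "grip": 0.45}, {"rx": 0, "ry": 0, "rz": 0, "x": 0, "y": 0, "z": 0, "grip": 0.45}, {"rx": 0, "ry": 0, "rz": 0, "x": -5, "y": 0, "z": -9, "grip": 0.45}, {"rx": 0, "ry": 0, "rz": 0, "x": -20, "y": 0, "z": -40, "grip": 0.45}, {"rx": 0, "ry": 0, "rz": 0, "x": -45, "y": 0, "z": -88, "grip": 0.45}, {"rx": 0, "ry": 0, "rz": 0, "x": -68, "y": 0, "z": -134, "grip": 0.45}, {"rx": 0, "ry": 0, "rz": 0, "x": -80, "y": 0, "z": -158, "grip": 0.45}, {"rx": 0, "ry": 0, "rz": 0, "x": -80, "y": 0, "z": -158, "grip": 0.45}]}}

```text
time: 14.42
eef_pos: [0.5151, -0.1803, 0.2188]
tool_rot: [0.008, 0.972, 0.031, -0.231]
ft_force: [-0.0, -0.2, -1.3]
gripper_width: 0.0423
grip_force: 0.0
```

```bash
python3 - <<'E'
from h import *
s=shot("side");t=shot("top");print(get_state()["eef_pos"],get_state()["grip_force"])
f=lambda s,a,b:cv2.resize(s["img"][b:b+150,a:a+150,::-1],(400,400),interpolation=cv2.INTER_CUBIC)
cv2.imwrite("pics/h6.png",np.hstack([f(s,275,170),f(t,350,180)]))
E
```

```text
[ 0.51408811 -0.18009664  0.2162502 ] 0.0
```

View pics/h6.png

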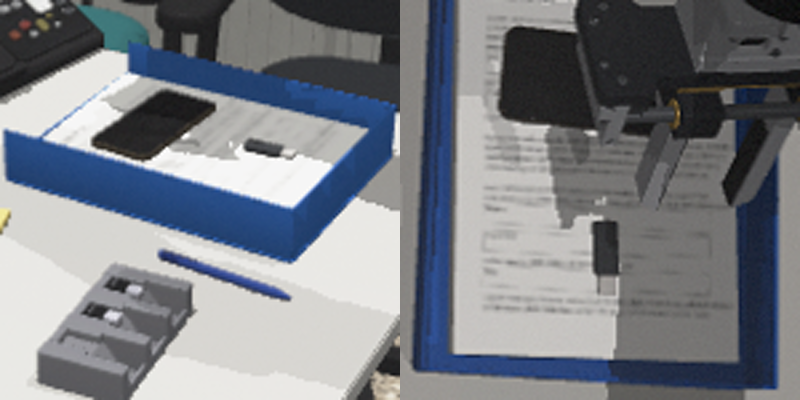

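The stick lies flat on the bare paper (top crop ≈(606,255)). The phone, pen and both receivers are in place and the gripper is clear.

```bash
python3 -c "
from cell import *
print(job_done())"
```

```text
the job is handed in; nothing more can be done
None
```

The USB stick was tipped, plucked by its raised end and laid flat on the bare paper beside the phone; the last pictures show the phone, pen and receivers in place, and the job is handed in (no verdict was returned).

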